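# Lift the scoop with the jade cabochon, level, and hold it

### The arm

A 6-joint arm with a two-finger parallel gripper is mounted at the origin on the work surface. World frame = base frame: x ahead of the robot, y to its left, z up, the work surface at z = 0. Lengths are in m, angles in rad, forces in N, time in s.
With the tool pointing down it reaches from about 0.325 to 0.925 m from the base axis. Payload 3.1 kg.
Tool frame: the origin (TCP) lies at the very end of the fingers, on their centre line; the grasp point (between the pads) lies 19 mm behind it (robot.pinch_z is the distance from the TCP to the grasp point, in m); z points along the fingers, y is the line along which they close (so a half turn about z gives the same grasp; the last joint's range is limited). The gripper opens to 85 mm and grips with 20 to 120 N. Pads are 22 mm wide; open, the fingers measure 114 mm over their backs; the gripper's body (76 mm by 85 mm) begins 54 mm behind the grasp point. The pads swing forward as they close: fully open they stand 13 mm farther back than shut.
Start: joints at [1.033, 0.217, 1.613, -0, 1.311, -0.112], TCP at [0.258, 0.569, 0.203] pointing down, gripper open.
Joint ranges: [-2.75, 2.75], [-0.78, 2.1], [0.31, 2.55], [-1.13, 4.27], [0.13, 2.63], [-2.58, 2.58]. Speed limits (rad/s): [2.79, 2.79, 3.14, 3.14, 3.14, 3.14].

### API

Orientations are given as [roll, pitch, yaw] about the fixed x, y, z axes, in that order (R = Rz(yaw) Ry(pitch) Rx(roll)).
In Python, from rig import robot gives the robot as it stands.
- The arm moves only by the tool step_arm, never from a script. Its argument "deltas" is a list of rows, each an object of numbers: "gripper": the closure, from -1 (fully open) to 1 (shut); "tx", "ty", "tz": the shift along the tool's x, y, z scaled (see below); "spin": the turn about the tool's z scaled (see below). A call has 1 to 10 rows; each row shifts and turns the commanded pose from where the row before left it, along the tool's axes as they then stand; what a row does not reach is not made up. The controller multiplies each number of a shift by 0.3 m and each number of a turn by 60 degrees. A row lasts 1/8 s, in which the tool goes at most 62.5 mm and 10.7 degrees, less where a joint would pass 70% of its speed; a pose out of reach is approached as far as the arm can. A call with a number of a shift or a turn outside -1 to 1 is refused whole. A call with a gripper value outside its range is refused whole. The fingers move at their own pace and stop on an object; the grip force is fixed at half the most. Time passes only in rows, so rows that do not move let the fingers close. It gives the time, the measured TCP pose, the force, the opening and the grip force at its end, in the units of the state.
- robot.get_obs(): the state, without advancing time (a new reading comes with each control period).
- robot.snapshot(name): name is "scene" or "top" or "wrist"; returns a dict with "frame" (400x640x3 uint8, red, green, blue), "z_map" (400x640 float32, m along the optical axis (not along the pixel's ray), 0 where there is no reading), "mtx" (3x3 intrinsics, pixels), "pose" (4x4, takes a point from camera to world coordinates). Camera axes: x right, y down, z forward; pixel columns grow to the right and rows downward; lengths in m; the calibration is good to about 2 mm. The wrist camera is an equidistant fisheye: a pixel r from the principal point sees the ray r / f radians off the axis. A picture is of the moment at which its call begins.
- robot.job_done(): hands the job in; it is judged then, once.
The state is a dict: "t": time; "joint_positions": joint angles; "joint_vel": joint speeds; "tau": joint torques, N m; "ee_pos": TCP position; "tool_rot": TCP orientation; "wrist_force": force on the tool from outside, world axes, zero at the start; "wrist_torque": the same for the moment, N m; "grip_width": finger opening in m; "grip_force": force on a finger pad.
Only numpy, scipy, OpenCV 4.12 (cv2) and the standard library are available. Lean on these libraries where they do the work, as an engineer would, in place of code of your own. Each camera call takes 0.05 s, during which the arm holds its last target. There are 200 camera calls.

### The job

The green jade cabochon lies in one of the three gem scoops on the cart: lift that scoop off the cart and keep it level all the way, so that the stone stays lying in it. Finish while holding it still and level in the gripper, at least 12 cm above the cart top, so that the cutter can look the stone over; do not put it down or let go. Leave the other two scoops with their stones, the loupe, the white washer and the pine box where they are.

Things in the scene. Friction and masses are not known exactly. Their poses are not given: they have to be found in the camera images.
- scoop_a: gem scoop, one of three alike, 130 g: bright aluminium pan 96 (x) x 76 (y) mm, floor 3 mm thick, 14 mm high walls at the back (-x) and sides, open front (+x); a stone lies loose in it. Origin: centre of the pan's underside, z up. Dark wooden handle behind the pan: 16 mm wide (y) and high (z), level, from x = -74 to -158 mm, its middle line at z = 26 mm
- scoop_b: gem scoop, one of three alike, 130 g: bright aluminium pan 96 (x) x 76 (y) mm, floor 3 mm thick, 14 mm high walls at the back (-x) and sides, open front (+x); a stone lies loose in it. Origin: centre of the pan's underside, z up. Dark wooden handle behind the pan: 16 mm wide (y) and high (z), level, from x = -74 to -158 mm, its middle line at z = 26 mm
- scoop_c: gem scoop, one of three alike, 130 g: bright aluminium pan 96 (x) x 76 (y) mm, floor 3 mm thick, 14 mm high walls at the back (-x) and sides, open front (+x); a stone lies loose in it. Origin: centre of the pan's underside, z up. Dark wooden handle behind the pan: 16 mm wide (y) and high (z), level, from x = -74 to -158 mm, its middle line at z = 26 mm
- scoop_a_grip (a point): the middle of that scoop's wooden handle, 112 mm behind the scoop's origin (-x) and 26 mm above its underside (the handle's underside is 18 mm above the cart top); axes as the scoop's
- scoop_b_grip (a point): the middle of that scoop's wooden handle, 112 mm behind the scoop's origin (-x) and 26 mm above its underside (the handle's underside is 18 mm above the cart top); axes as the scoop's
- scoop_c_grip (a point): the middle of that scoop's wooden handle, 112 mm behind the scoop's origin (-x) and 26 mm above its underside (the handle's underside is 18 mm above the cart top); axes as the scoop's
- jade: the green jade cabochon: a round polished stone, 32 mm across, 12.5 mm high, flat back down and dome up, about 22 g, lying loose in one of the three scoops, which one changes. Origin: centre of its flat back; z up
- agate: the red-brown agate cabochon: a round polished stone, 32 mm across, 12.5 mm high, flat back down and dome up, about 22 g, lying loose in one of the three scoops, which one changes. Origin: centre of its flat back; z up
- lapis: the deep blue lapis cabochon: a round polished stone, 32 mm across, 12.5 mm high, flat back down and dome up, about 22 g, lying loose in one of the three scoops, which one changes. Origin: centre of its flat back; z up
- loupe: hand loupe lying flat: a brass-ringed glass 70 mm across, 11 mm thick, with a dark wooden handle, 171 mm long in all. Origin: under the centre of the glass; the handle points along -x. Leave it alone
- washer: white nylon lap-spacing washer, 90 mm across, 10 mm thick, 13 mm hole, lying flat. Origin: centre of its underside. Leave it alone
- pine_box: shut pine box with a brass hook latch, 100 (x) x 160 (y) x 66 mm high. Origin: centre of its underside; the latch looks to -x. Leave it alone
There are look-alikes about, which are no part of the job. What is shaped like the scoop_a but blue is not meant.

How it is judged:
By the outcome, as a careful person would: the job done as asked, in the order asked, and still so for the second after the job is handed in, while the arm keeps its last pose, push and grip.
It also fails if it takes over 35 s, if anything falls off the work surface, if the arm or the gripper's body presses on something with over 40 N, if the wrist force passes 120 N, or if a joint passes its speed limit or range.

## Working session

There is one attempt and no reset: what is moved stays moved. The work goes in short steps, Python scripts to look and compute and a tool call to move; the robot and the scene stay as the last step left them, time stands still between calls to the robot, and variables do not carry over. Pictures are saved under pics/ and viewed, at most 10 in all, crops included, and the job is handed in when it is done.

Besides the shell and the picture viewer there is one more tool, called after "Request:" as name(argument=value, ...) on one line, values as JSON. step_arm: Moves the arm, as the interface text tells. Its arguments: {"type":"object","properties":{"deltas":{"type":"array","items":{"type":"object","properties":{"gripper":{"type":"number"},"tx":{"type":"number","minimum":-1,"maximum":1},"ty":{"type":"number","minimum":-1,"maximum":1},"tz":{"type":"number","minimum":-1,"maximum":1},"spin":{"type":"number","minimum":-1,"maximum":1}}}}},"required":["deltas"]}

```bash
mkdir -p pics; ls
python3 - <<'E'
from rig import robot
import cv2,numpy as np,pickle
o=robot.get_obs();print({k:np.round(v,3) for k,v in o.items()})
d={n:robot.snapshot(n) for n in("top","scene")}
pickle.dump(d,open('s0.pkl','wb'))
for n in d:
    cv2.imwrite(f'pics/{n}0.png',d[n]['frame'][...,::-1]);print(n,np.round(d[n]['mtx'],1),np.round(d[n]['pose'],3))
E
```

```text
pics
{'t': np.float64(0.0), 'joint_positions': array([ 1.033,  0.218,  1.615,  0.   ,  1.311, -0.112]), 'joint_vel': array([-0.   ,  0.001,  0.001,  0.001,  0.   , -0.001]), 'tau': array([ 0.0000e+00, -3.9685e+01, -3.0385e+01, -0.0000e+00,  1.0000e-02,
        0.0000e+00]), 'ee_pos': array([0.258, 0.568, 0.201]), 'tool_rot': array([-3.139, -0.   ,  2.716]), 'wrist_force': array([0.591, 0.057, 0.31 ]), 'wrist_torque': array([0.02 , 0.001, 0.011]), 'grip_force': np.float64(0.0), 'grip_width': np.float64(0.086)}
top [[499.1   0.  321.3]
 [  0.  499.1 202.6]
 [  0.    0.    1. ]] [[-0.039 -0.977  0.208  0.196]
 [-0.999  0.037 -0.01   0.003]
 [ 0.002 -0.208 -0.978  1.743]
 [ 0.     0.     0.     1.   ]]
scene [[386.4   0.  309.9]
 [  0.  386.4 196.7]
 [  0.    0.    1. ]] [[-0.794  0.518 -0.319  0.917]
 [ 0.608  0.675 -0.418  0.443]
 [-0.001 -0.526 -0.85   0.986]
 [ 0.     0.     0.     1.   ]]
```

View pics/top0.png

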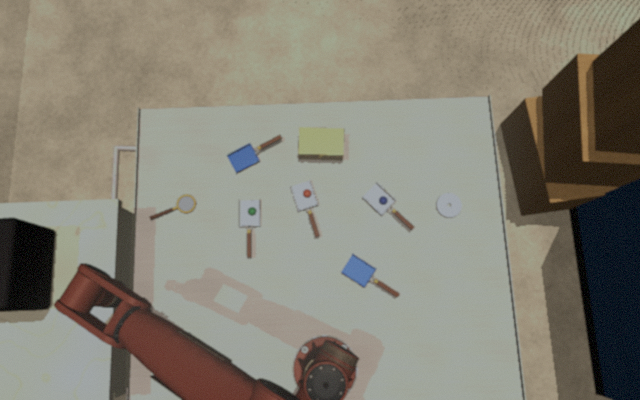

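View pics/scene0.png

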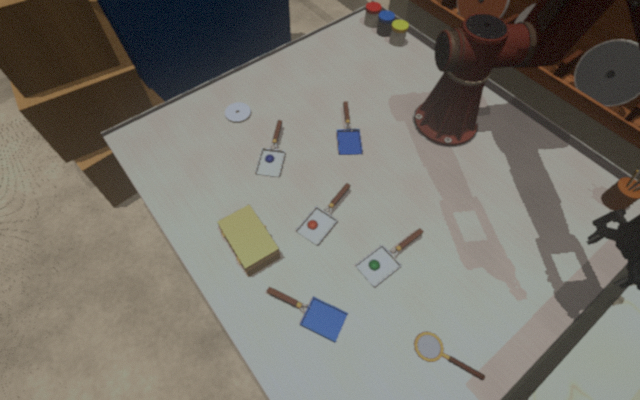

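The top view shows three aluminium scoops, with a green stone at (251,212), a red one at (307,194) and a blue one at (382,201). Two blue look-alike scoops are at (243,158) and (359,270), the loupe is at (187,204), the box at (321,143) and the washer at (448,205). What could be taken for the target: the aluminium scoops at (250,212), (305,196) and (380,199), and the blue pans at (243,158) and (359,270). I choose the one at (250,212), because it holds the green stone. Its handle runs down to (250,257).

```bash
cat > h.py <<'E'
import numpy as np,cv2
def ray(s,uv,z):
    K,T=s['mtx'],s['pose']
    d=T[:3,:3]@np.linalg.solve(K,np.array([uv[0],uv[1],1.]))
    o=T[:3,3]; return o+d*(z-o[2])/d[2]
def blob(m,near):
    n,l,st,c=cv2.connectedComponentsWithStats(m.astype(np.uint8))
    i=1+min((k for k in range(n-1) if st[k+1,4]>15),key=lambda k:np.hypot(*(c[k+1]-near)))
    ys,xs=np.where(l==i); return np.c_[xs,ys].astype(float)
E
python3 - <<'E'
import pickle; from h import *
d=pickle.load(open('s0.pkl','rb'))
for n,hp,gp in(("top",(250,245),(251,212)),("scene",(411,239),(374,265))):
    s=d[n];f=s['frame'].astype(int);r,g,b=f[...,0],f[...,1],f[...,2]
    H=blob((r-b>25)&(r<150)&(r-g>15),hp); G=blob((g-r>25)&(g-b>15),gp)
    P=np.array([ray(s,p,.03)[:2] for p in H]);c=P.mean(0);w,v=np.linalg.eigh(np.cov(P.T));a=v[:,1]
    J=ray(s,G.mean(0),.009)
    t=(P-c)@a
    print(n,len(H),'handle c',c.round(4),'axis deg',np.degrees(np.arctan2(a[1],a[0])),'len',np.ptp(t),'jade',len(G),J.round(4))
    u,vv=G.mean(0).astype(int);
    # cart depth check
    uu,vvv=(275,240) if n=="top" else (330,280)
    z=s['z_map'][vvv,uu];K=s['mtx'];p=s['pose']@np.r_[np.linalg.solve(K,[uu,vvv,1])*z,1];print('table z',p[2].round(4))
s=d['scene']['frame'][205:305,330:450,::-1];cv2.imwrite('pics/crop.png',cv2.resize(s,None,fx=5,fy=5,interpolation=2))
E
```

```text
top 95 handle c [0.4241 0.242 ] axis deg 179.8201457393892 len 0.08663314042070563 jade 33 [0.5438 0.2338 0.009 ]
table z -0.001
scene 143 handle c [0.4273 0.2447] axis deg -179.76502436790585 len 0.09256753182112105 jade 68 [0.5443 0.2365 0.009 ]
table z 0.0002
```

View pics/crop.png

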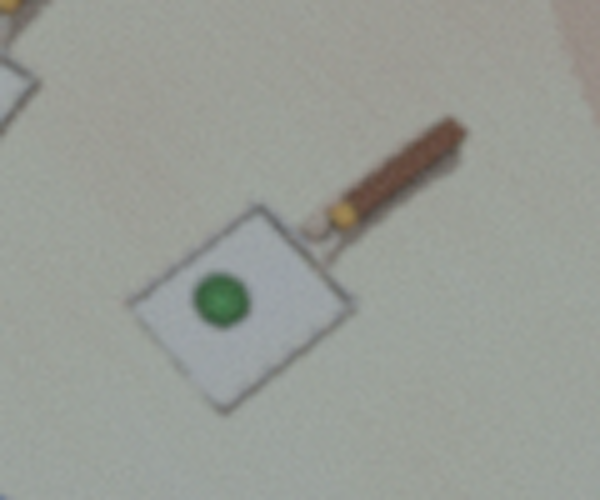

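The crop confirms an aluminium pan with the green stone in its middle, crop (222,300). The handle runs up-right from the ferrule at (343,215) to the end at (455,125). Its centre is about (0.427, 0.243), along world x. First I turn the tool and move above the front half of the handle.

Request:
step_arm(deltas=[{"spin":-0.15,"gripper":-1},{"spin":-0.15,"gripper":-1},{"spin":-0.106,"gripper":-1},{"tx":-0.09,"ty":-0.155,"gripper":-1},{"tx":-0.09,"ty":-0.155,"gripper":-1},{"tx":-0.09,"ty":-0.155,"gripper":-1},{"tx":-0.09,"ty":-0.155,"gripper":-1},{"tx":-0.09,"ty":-0.155,"gripper":-1},{"tx":-0.09,"ty":-0.155,"gripper":-1},{"tx":-0.09,"ty":-0.155,"gripper":-1}])

```text
validation failed for argument at $.de...
```

Request:
step_arm(deltas=[{"tz":0.15,"gripper":-1},{"tz":0.1,"gripper":-1},{"gripper":-1},{"gripper":-1}])

```text
validation failed for argument at $.de...
```

Run:
```python
from rig import robot
import pickle; from h import *
o=robot.get_obs();print(o['t'],o['ee_pos'],o['tool_rot'],o['joint_positions'])
s=robot.snapshot("wrist");pickle.dump(s,open('w1.pkl','wb'));cv2.imwrite('pics/w1.png',s['frame'][...,::-1]);print(s['mtx'].round(1),s['pose'].round(3))
```

```text
0.1 [0.25771481 0.56850183 0.20127095] [-3.13940433e+00 -2.64047934e-04  2.71575634e+00] [ 1.03279125e+00  2.17690777e-01  1.61481290e+00  1.80446345e-05
  1.31129311e+00 -1.12173703e-01]
[[309.7   0.  318.9]
 [  0.  309.7 197.5]
 [  0.    0.    1. ]] [[ 0.413  0.877  0.247  0.194]
 [ 0.911 -0.397 -0.114  0.597]
 [-0.002  0.272 -0.962  0.373]
 [ 0.     0.     0.     1.   ]]
```

View pics/w1.png

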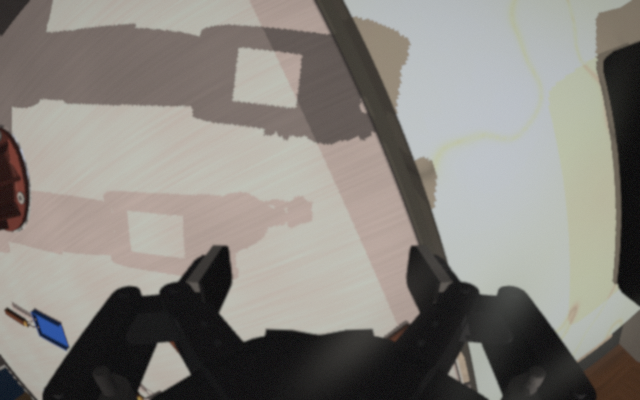

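The moves were refused by the validator and the arm has not moved. The wrist view shows only bare cart and the fingers. I'll retry with every field given.

Request:
step_arm(deltas=[{"tx":0,"ty":0,"tz":0,"spin":-0.15,"gripper":-1},{"tx":0,"ty":0,"tz":0,"spin":-0.15,"gripper":-1},{"tx":0,"ty":0,"tz":0,"spin":-0.106,"gripper":-1}])

```text
t: 0.52
ee_pos: [0.2579, 0.5689, 0.2019]
tool_rot: [-3.141, -0.001, -3.138]
wrist_force: [-0.7, 1.1, -1.0]
grip_width: 0.0856
grip_force: 0.0
```

Request:
step_arm(deltas=[{"tx":-0.09,"ty":-0.155,"tz":0,"spin":0,"gripper":-1},{"tx":-0.09,"ty":-0.155,"tz":0,"spin":0,"gripper":-1},{"tx":-0.09,"ty":-0.155,"tz":0,"spin":0,"gripper":-1},{"tx":-0.09,"ty":-0.155,"tz":0,"spin":0,"gripper":-1},{"tx":-0.09,"ty":-0.155,"tz":0,"spin":0,"gripper":-1},{"tx":-0.09,"ty":-0.155,"tz":0,"spin":0,"gripper":-1},{"tx":-0.09,"ty":-0.155,"tz":0,"spin":0,"gripper":-1},{"tx":0,"ty":0,"tz":0.15,"spin":0,"gripper":-1},{"tx":0,"ty":0,"tz":0.1,"spin":0,"gripper":-1},{"tx":0,"ty":0,"tz":0,"spin":0,"gripper":-1}])

```text
t: 1.78
ee_pos: [0.4441, 0.2422, 0.1243]
tool_rot: [-3.139, -0.007, 3.14]
wrist_force: [0.5, -0.2, 0.1]
grip_width: 0.0856
grip_force: 0.0
```

Run:
```python
from rig import robot
import pickle; from h import *
o=robot.get_obs();print(o['t'],o['ee_pos'],o['tool_rot'],o['joint_positions'])
s=robot.snapshot("wrist");pickle.dump(s,open('w2.pkl','wb'));cv2.imwrite('pics/w2.png',s['frame'][...,::-1]);print(s['pose'].round(3))
```

```text
1.775 [0.44406303 0.24220797 0.12429228] [-3.1389263  -0.00703917  3.14037916] [ 3.60500363e-01  5.19033887e-02  1.95389855e+00 -3.11759790e-06
  1.14331795e+00 -1.20909055e+00]
[[ 0.001  0.964  0.266  0.375]
 [ 1.    -0.    -0.002  0.242]
 [-0.002  0.266 -0.964  0.297]
 [ 0.     0.     0.     1.   ]]
```

View pics/w2.png

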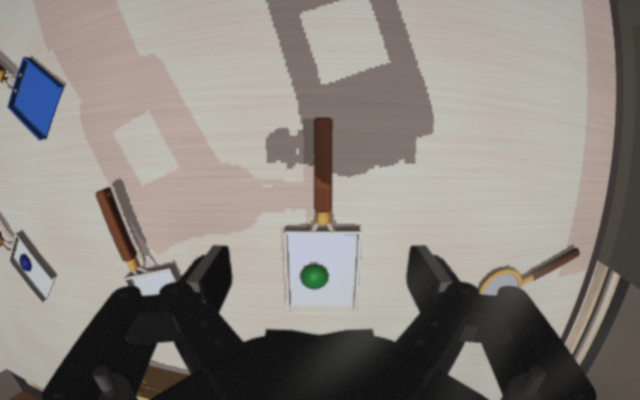

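The wrist view shows the jade scoop straight ahead. The handle runs from (323,118) to (323,212), with the ferrule at (322,219), the pan below it and the jade at (314,276). The agate scoop's handle is at (115,225), off to the left.

Run:
```python
import pickle; from h import *
s=pickle.load(open('w2.pkl','rb'));K=s['mtx'];T=s['pose']
def fray(uv,z):
    x=(np.array(uv)-K[:2,2])/K[0,0];r=np.hypot(*x);d=T[:3,:3]@np.r_[x/r*np.sin(r),np.cos(r)];o=T[:3,3];return o+d*(z-o[2])/d[2]
f=s['frame'].astype(int);r,g,b=f[...,0],f[...,1],f[...,2]
m=(r-b>20)&(r<140)&(r-g>15)
for near in((323,165),(115,225)):
    H=blob(m,near);P=np.array([fray(p,.034)[:2] for p in H]);c=P.mean(0);w,v=np.linalg.eigh(np.cov(P.T));a=v[:,1]
    print(len(H),c.round(4),P.min(0).round(3),P.max(0).round(3),np.degrees(np.arctan2(a[1],a[0])))
print(fray((322,214),.034),fray((314,276),.01))
```

```text
1665 [0.42   0.2446] [0.378 0.237] [0.471 0.253] 179.16130059448668
857 [0.4804 0.0212] [0.439 0.002] [0.527 0.044] -163.0045649356598
[0.46265371 0.24420845 0.034     ] [0.54000193 0.23613747 0.01      ]
```

Request:
step_arm(deltas=[{"tx":0,"ty":0.007,"tz":0.14,"spin":0,"gripper":-1},{"tx":0,"ty":0,"tz":0.12,"spin":0,"gripper":-1},{"tx":0,"ty":0,"tz":0.07,"spin":0,"gripper":-1},{"tx":0,"ty":0,"tz":0.03,"spin":0,"gripper":-1},{"tx":0,"ty":0,"tz":0,"spin":0,"gripper":-1},{"tx":0,"ty":0,"tz":0,"spin":0,"gripper":-1}])

```text
t: 2.58
ee_pos: [0.4485, 0.2464, 0.0212]
tool_rot: [3.14, 0.003, 3.141]
wrist_force: [1.0, 1.1, 0.2]
grip_width: 0.0855
grip_force: 0.0
```

Request:
step_arm(deltas=[{"tx":0.01,"ty":-0.005,"tz":0.037,"spin":0,"gripper":-1},{"tx":0,"ty":0,"tz":0,"spin":0,"gripper":-1},{"tx":0,"ty":0,"tz":0,"spin":0,"gripper":-1}])

```text
t: 2.95
ee_pos: [0.4437, 0.2441, 0.0082]
tool_rot: [-3.141, -0.0, 3.141]
wrist_force: [-0.1, -0.3, 0.1]
grip_width: 0.0854
grip_force: 0.0
```

Request:
step_arm(deltas=[{"tx":0,"ty":0,"tz":0,"spin":0,"gripper":0},{"tx":0,"ty":0,"tz":0,"spin":0,"gripper":0.4},{"tx":0,"ty":0,"tz":0,"spin":0,"gripper":0.4},{"tx":0,"ty":0,"tz":0,"spin":0,"gripper":0.5},{"tx":0,"ty":0,"tz":0,"spin":0,"gripper":0.55},{"tx":0,"ty":0,"tz":0,"spin":0,"gripper":0.6},{"tx":0,"ty":0,"tz":0,"spin":0,"gripper":0.65},{"tx":0,"ty":0,"tz":0,"spin":0,"gripper":0.7},{"tx":0,"ty":0,"tz":0,"spin":0,"gripper":0.8},{"tx":0,"ty":0,"tz":0,"spin":0,"gripper":1}])

```text
t: 4.2
ee_pos: [0.4439, 0.2442, 0.0084]
tool_rot: [-3.142, 0.0, 3.141]
wrist_force: [-0.4, -1.0, -0.1]
grip_width: -0.0002
grip_force: 0.0
```

Request:
step_arm(deltas=[{"tx":0,"ty":0,"tz":0,"spin":0,"gripper":1},{"tx":0,"ty":0,"tz":0,"spin":0,"gripper":1},{"tx":0,"ty":0,"tz":0,"spin":0,"gripper":1}])

```text
t: 4.58
ee_pos: [0.4439, 0.2442, 0.0084]
tool_rot: [3.142, 0.0, 3.141]
wrist_force: [0.4, -0.1, -0.8]
grip_width: -0.0002
grip_force: 0.0
```

The fingers shut on nothing, so I need to look.

Run:
```python
from rig import robot
import pickle; from h import *
s=robot.snapshot("wrist");pickle.dump(s,open('w3.pkl','wb'))
t=robot.snapshot("scene");pickle.dump(t,open('c3.pkl','wb'))
a=cv2.resize(s['frame'][100:350,170:470],(600,500)) 
cv2.imwrite('pics/w3.png',a[...,::-1])
cv2.imwrite('pics/c3.png',cv2.resize(t['frame'][150:330,280:500],(770,600))[...,::-1][:600])
```

```text
(no output)
```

View pics/w3.png

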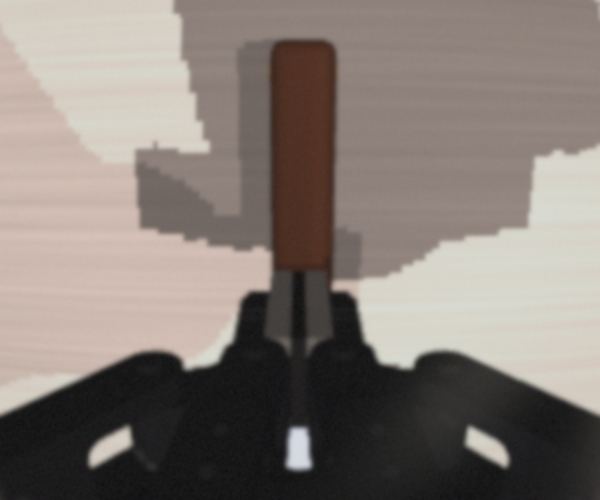

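View pics/c3.png

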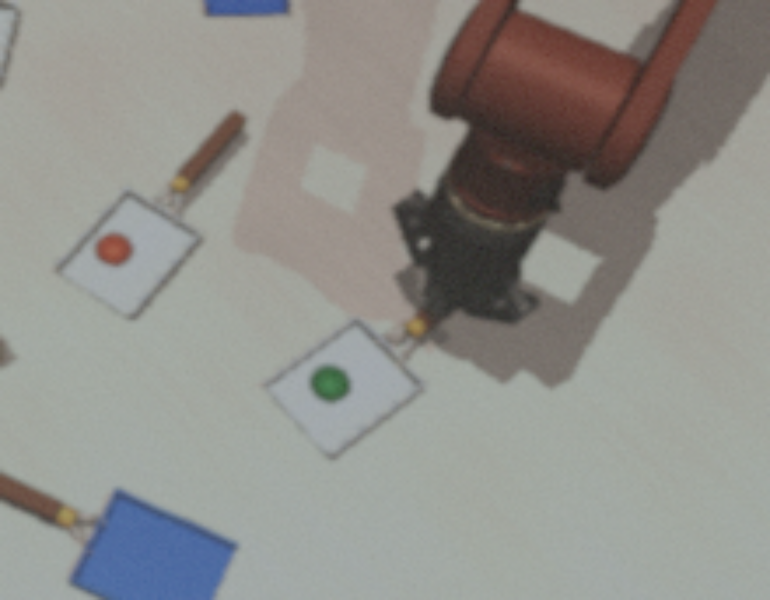

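The wrist crop shows the shut fingers at (300,300) covering the handle, as if they were above it. The scene crop shows the jade scoop unmoved, with the stone at (330,383). I'll check heights in the depth maps.

Run:
```python
import pickle; from h import *
s=pickle.load(open('w3.pkl','rb'));K=s['mtx'];T=s['pose'];print(T[:3,3].round(4))
def pt(u,v):
    x=(np.array([u,v])-K[:2,2])/K[0,0];r=np.hypot(*x);z=s['z_map'][v,u];return (T@np.r_[x/r*np.tan(r)*z,z,1])[:3].round(4)
for n,c in dict(handle=(302,80),handle2=(302,200),hnear=(302,255),finL=(280,285),finLb=(280,330),finR=(318,285),mid=(298,285),cart=(450,330),cartL=(80,100),shadow=(450,150)).items():
    u,v=170+c[0]//2,100+c[1]//2;print(n,(u,v),pt(u,v))
w=pickle.load(open('w2.pkl','rb'));s=w;T=w['pose']
for u,v in((323,140),(323,190),(260,180),(390,230),(345,290),(220,270),(428,270)):print((u,v),pt(u,v))
from rig import robot;o=robot.get_obs();print({k:np.round(o[k],4) for k in('ee_pos','joint_positions','tau','wrist_force','grip_width')})
```

```text
[0.3737 0.2436 0.1802]
handle (321, 140) [0.3869 0.2446 0.0343]
handle2 (321, 200) [0.4161 0.2447 0.0348]
hnear (321, 227) [0.4299 0.2447 0.0358]
finL (310, 242) [0.4316 0.2395 0.0504]
finLb (310, 265) [0.4316 0.2401 0.0727]
finR (329, 242) [0.4321 0.2483 0.0492]
mid (319, 242) [0.4323 0.2437 0.0488]
cart (395, 265) [ 4.720e-01  2.948e-01 -4.000e-04]
cartL (210, 150) [0.3945 0.1776 0.0006]
shadow (395, 175) [0.4103 0.2895 0.001 ]
(323, 140) [0.3969 0.245  0.0345]
(323, 190) [0.4405 0.245  0.0341]
(260, 180) [0.4385 0.1832 0.0012]
(390, 230) [4.918e-01 3.156e-01 4.000e-04]
(345, 290) [0.5621 0.2702 0.0035]
(220, 270) [0.4392 0.1988 0.1822]
(428, 270) [0.4333 0.2849 0.1932]
{'ee_pos': array([0.4439, 0.2442, 0.0084]), 'joint_positions': array([ 0.3643,  0.2299,  2.0128, -0.    ,  0.8989, -1.2059]), 'tau': array([-2.00000e-04, -3.29605e+01, -2.31523e+01, -3.00000e-04,
        6.00000e-04,  0.00000e+00]), 'wrist_force': array([ 0.0139, -0.2884, -0.3706]), 'grip_width': np.float64(0.0001)}
```

Run:
```python
import pickle; from h import *
s=pickle.load(open('w3.pkl','rb'));K=s['mtx'];T=s['pose']
def pt(u,v):
    x=(np.array([u,v])-K[:2,2])/K[0,0];r=np.hypot(*x);z=s['z_map'][v,u];return (T@np.r_[x/r*np.tan(r)*z,z,1])[:3].round(4)
for v in range(226,256,2):print(v,pt(309,v),pt(319,v),pt(330,v),s['frame'][v,309],s['frame'][v,319])
```

```text
226 [0.43   0.2386 0.034 ] [0.4299 0.2437 0.0344] [0.4298 0.2492 0.0346] [71 44 34] [78 49 35]
228 [0.4313 0.2386 0.0335] [0.4312 0.2437 0.0339] [0.4309 0.2492 0.0347] [69 42 33] [77 47 35]
230 [0.4325 0.2386 0.0334] [0.432  0.2437 0.0346] [0.4324 0.2493 0.0336] [69 43 31] [76 46 35]
232 [0.4333 0.2386 0.0339] [0.433  0.2437 0.0348] [0.4328 0.2492 0.0353] [63 41 32] [68 44 34]
234 [0.4346 0.2386 0.0337] [0.4345 0.2437 0.0337] [0.4342 0.2493 0.0347] [60 42 35] [58 38 29]
236 [0.4322 0.2388 0.0419] [0.4317 0.2437 0.043 ] [0.432  0.249  0.0423] [67 61 58] [32 21 19]
238 [0.4316 0.2389 0.0456] [0.4317 0.2437 0.0454] [0.4321 0.2489 0.0445] [68 64 62] [24 21 22]
240 [0.4312 0.239  0.0489] [0.4318 0.2437 0.0477] [0.4317 0.2488 0.0478] [68 65 61] [21 20 19]
242 [0.4322 0.239  0.0489] [0.4323 0.2437 0.0488] [0.4314 0.2487 0.0508] [69 65 62] [25 25 23]
244 [0.4321 0.2391 0.0516] [0.4317 0.2437 0.0524] [0.4316 0.2486 0.0525] [69 66 62] [25 20 22]
246 [0.431  0.2393 0.0561] [0.4317 0.2436 0.0545] [0.4318 0.2486 0.0544] [67 63 62] [22 18 21]
248 [0.432  0.2392 0.0559] [0.4319 0.2436 0.0563] [0.4315 0.2485 0.0571] [68 64 61] [24 24 21]
250 [0.4316 0.2393 0.0589] [0.4321 0.2436 0.0578] [0.4322 0.2485 0.0576] [68 65 62] [23 21 21]
252 [0.4311 0.2394 0.0619] [0.4318 0.2436 0.0604] [0.4316 0.2483 0.0609] [69 65 63] [26 22 24]
254 [0.4318 0.2394 0.0624] [0.4325 0.2436 0.0609] [0.4318 0.2483 0.0625] [65 62 58] [23 21 22]
```

The shut fingertips are really at z ≈ 0.0405, although the TCP reads 0.0084, so they end about 32 mm short of the reported TCP. The heights of the handle (0.034) and the cart (0) agree with the description. I'll open and go 30 mm lower.

Request:
step_arm(deltas=[{"tx":0,"ty":0,"tz":0,"spin":0,"gripper":-0.3},{"tx":0,"ty":0,"tz":0,"spin":0,"gripper":-0.3},{"tx":0,"ty":0,"tz":0,"spin":0,"gripper":-0.3},{"tx":0,"ty":0,"tz":0,"spin":0,"gripper":-0.3},{"tx":0,"ty":0,"tz":0.05,"spin":0,"gripper":-0.3},{"tx":0,"ty":0,"tz":0.03,"spin":0,"gripper":-0.3},{"tx":0,"ty":0,"tz":0.015,"spin":0,"gripper":-0.3},{"tx":0,"ty":0,"tz":0,"spin":0,"gripper":-0.3},{"tx":0,"ty":0,"tz":0,"spin":0,"gripper":-0.3}])

```text
t: 5.8
ee_pos: [0.4442, 0.2443, -0.02]
tool_rot: [3.141, 0.0, 3.141]
wrist_force: [-0.6, 0.2, -0.1]
grip_width: 0.0554
grip_force: 0.0
```

Run:
```python
from rig import robot
import pickle; from h import *
print(robot.pinch_z,robot.get_obs()['wrist_force'])
s=robot.snapshot("wrist");pickle.dump(s,open('w4.pkl','wb'));K=s['mtx'];T=s['pose'];print(T[:3,3])
v,u=np.mgrid[200:290,220:420];x=(np.stack([u,v],-1)-K[:2,2])/K[0,0];r=np.hypot(x[...,0],x[...,1]);z=s['z_map'][200:290,220:420]
P=np.concatenate([x/r[...,None]*np.tan(r)[...,None]*z[...,None],z[...,None],np.ones_like(z)[...,None]],-1)@T.T
g=s['frame'][200:290,220:420].astype(int);m=(g.max(-1)-g.min(-1)<12)&(g.max(-1)<90)&(abs(P[...,0]-.432)<.006)
for n,mm in(('R-y',m&(P[...,1]<.2446)),('L+y',m&(P[...,1]>.2446))):
    q=P[mm];q=q[np.argsort(q[:,2])][:12];print(n,mm.sum(),q[:,:3].round(4)[::3].tolist())
cv2.imwrite('pics/w4.png',cv2.resize(s['frame'][100:350,170:470],(600,500))[...,::-1])
```

```text
0.0187 [-0.56112521  0.19373259 -0.1430516 ]
[0.37386087 0.24363419 0.15183421]
R-y 1332 [[0.4351, 0.2158, 0.014], [0.4359, 0.2158, 0.0146], [0.4377, 0.2158, 0.0154], [0.4331, 0.2158, 0.0162]]
L+y 1341 [[0.4365, 0.2717, 0.0147], [0.4347, 0.2715, 0.015], [0.435, 0.2714, 0.0157], [0.4328, 0.2721, 0.017]]
```

View pics/w4.png

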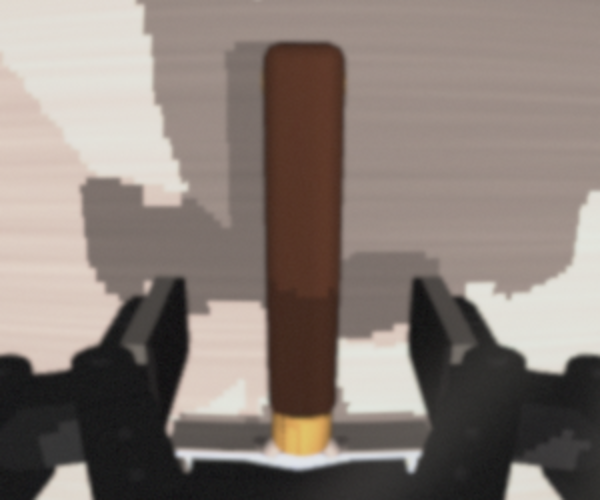

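The handle (x 265–340) now lies midway between the pads at (170,310) and (430,310). Their tips are at z ≈ 0.015, below the handle's middle line. Closing.

Request:
step_arm(deltas=[{"tx":0,"ty":0,"tz":0,"spin":0,"gripper":0.2},{"tx":0,"ty":0,"tz":0,"spin":0,"gripper":0.4},{"tx":0,"ty":0,"tz":0,"spin":0,"gripper":0.5},{"tx":0,"ty":0,"tz":0,"spin":0,"gripper":0.55},{"tx":0,"ty":0,"tz":0,"spin":0,"gripper":0.6},{"tx":0,"ty":0,"tz":0,"spin":0,"gripper":0.65},{"tx":0,"ty":0,"tz":0,"spin":0,"gripper":0.7},{"tx":0,"ty":0,"tz":0,"spin":0,"gripper":0.8},{"tx":0,"ty":0,"tz":0,"spin":0,"gripper":1},{"tx":0,"ty":0,"tz":0,"spin":0,"gripper":1}])

```text
t: 7.1
ee_pos: [0.4439, 0.2443, -0.02]
tool_rot: [3.141, -0.0, 3.141]
wrist_force: [-1.4, 1.0, 3.0]
grip_width: 0.0149
grip_force: 59.8
```

Request:
step_arm(deltas=[{"tx":0,"ty":0,"tz":-0.003,"spin":0,"gripper":1},{"tx":0,"ty":0,"tz":-0.006,"spin":0,"gripper":1},{"tx":0,"ty":0,"tz":-0.01,"spin":0,"gripper":1},{"tx":0,"ty":0,"tz":-0.014,"spin":0,"gripper":1},{"tx":0,"ty":0,"tz":-0.018,"spin":0,"gripper":1},{"tx":0,"ty":0,"tz":-0.018,"spin":0,"gripper":1},{"tx":0,"ty":0,"tz":-0.014,"spin":0,"gripper":1},{"tx":0,"ty":0,"tz":-0.01,"spin":0,"gripper":1},{"tx":0,"ty":0,"tz":-0.006,"spin":0,"gripper":1},{"tx":0,"ty":0,"tz":0,"spin":0,"gripper":1}])

```text
t: 8.35
ee_pos: [0.444, 0.2442, 0.0097]
tool_rot: [3.142, 0.0, 3.141]
wrist_force: [0.1, -0.1, -1.1]
grip_width: 0.0147
grip_force: 59.3
```

```bash
cat > lev.py <<'E'
from rig import robot
import pickle; from h import *
s=robot.snapshot("scene");f=s['frame'].astype(int);r,g,b=f[...,0],f[...,1],f[...,2]
K,T=s['mtx'],s['pose'];v,u=np.mgrid[0:400,0:640];z=s['z_map'].astype(float)
P=np.stack([(u-K[0,2])/K[0,0]*z,(v-K[1,2])/K[1,1]*z,z,np.ones_like(z)],-1)@T.T
G=(g-r>25)&(g-b>15)&(P[...,0]>.48)&(P[...,0]<.62)&(abs(P[...,1]-.244)<.06)
print('jade',G.sum(),np.median(P[G],0)[:3].round(4))
fl=(P[...,0]>.505)&(P[...,0]<.58)&(abs(P[...,1]-.244)<.03)&(P[...,2]>.012)&~cv2.dilate(G.astype(np.uint8),np.ones((7,7))).astype(bool)
q=P[fl];c=np.c_[q[:,:2]-[.543,.244],np.ones(len(q))]
for _ in range(3):
    k=np.linalg.lstsq(c,q[:,2],rcond=None)[0];ok=abs(c@k-q[:,2])<.005;c,q=c[ok],q[ok]
print('floor slope deg x,y',np.degrees(np.arctan(k[:2])).round(2),'z',k[2].round(4),len(q))
cv2.imwrite('pics/lev.png',cv2.resize(s['frame'][150:330,280:500],(733,600))[...,::-1])
E
python3 lev.py
```

```text
jade 73 [0.5471 0.2369 0.0431]
floor slope deg x,y [-0.53  0.25] z 0.0325 387
```

The scoop is lifted 3 cm and level within about 0.5°, with the jade still in it. I'll go on up.

Request:
step_arm(deltas=[{"tx":0,"ty":0,"tz":-0.008,"spin":0,"gripper":1},{"tx":0,"ty":0,"tz":-0.015,"spin":0,"gripper":1},{"tx":0,"ty":0,"tz":-0.022,"spin":0,"gripper":1},{"tx":0,"ty":0,"tz":-0.028,"spin":0,"gripper":1},{"tx":0,"ty":0,"tz":-0.03,"spin":0,"gripper":1},{"tx":0,"ty":0,"tz":-0.03,"spin":0,"gripper":1},{"tx":0,"ty":0,"tz":-0.03,"spin":0,"gripper":1},{"tx":0,"ty":0,"tz":-0.03,"spin":0,"gripper":1},{"tx":0,"ty":0,"tz":-0.03,"spin":0,"gripper":1},{"tx":0,"ty":0,"tz":-0.03,"spin":0,"gripper":1}])

```text
t: 9.65
ee_pos: [0.4439, 0.2442, 0.0861]
tool_rot: [-3.142, -0.0, 3.141]
wrist_force: [-0.1, -0.2, -1.8]
grip_width: 0.0147
grip_force: 59.3
```

Request:
step_arm(deltas=[{"tx":0,"ty":0,"tz":-0.03,"spin":0,"gripper":1},{"tx":0,"ty":0,"tz":-0.03,"spin":0,"gripper":1},{"tx":0,"ty":0,"tz":-0.03,"spin":0,"gripper":1},{"tx":0,"ty":0,"tz":-0.03,"spin":0,"gripper":1},{"tx":0,"ty":0,"tz":-0.025,"spin":0,"gripper":1},{"tx":0,"ty":0,"tz":-0.02,"spin":0,"gripper":1},{"tx":0,"ty":0,"tz":-0.012,"spin":0,"gripper":1},{"tx":0,"ty":0,"tz":-0.006,"spin":0,"gripper":1},{"tx":0,"ty":0,"tz":0,"spin":0,"gripper":1},{"tx":0,"ty":0,"tz":0,"spin":0,"gripper":1}])

```text
t: 10.9
ee_pos: [0.4437, 0.2441, 0.1401]
tool_rot: [-3.141, -0.001, 3.141]
wrist_force: [-0.2, 0.6, -1.2]
grip_width: 0.0148
grip_force: 59.3
```

```bash
python3 lev.py
```

```text
jade 92 [0.5466 0.2373 0.1732]
floor slope deg x,y [-0.02 -0.23] z 0.163 500
```

View pics/lev.png

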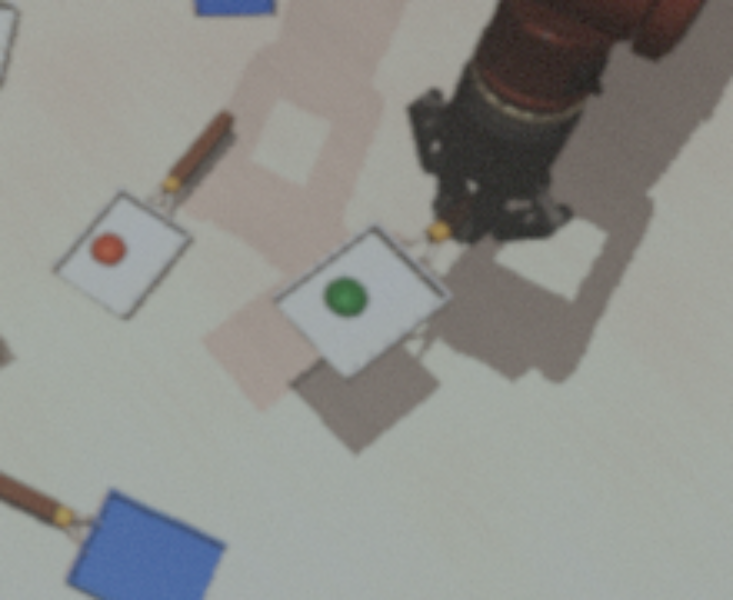

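The crop shows the scoop held up with the jade in the pan at (346,297). Its underside is about 16 cm above the cart and level within 0.3°, and the agate scoop at (120,250) is unmoved. Handing in.

```bash
python3 -c "
from rig import robot
o=robot.get_obs();print(o['t'],abs(o['joint_vel']).max());print(robot.job_done())"
```

```text
10.95 0.0019320143935190534
the job is handed in; nothing more can be done
None
```

The job is handed in: the scoop with the jade is held still and level within about 0.3°, its underside about 16 cm above the cart top and the stone in the pan, at 11 s; the first grasp closed on empty air above the handle, so I regripped 3 cm lower, and nothing else was touched.

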